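# Put the wrench sockets back in their tray in order of size

### The arm

A 7-joint arm with a two-finger parallel gripper is mounted at the origin on the work surface. World frame = base frame: x ahead of the robot, y to its left, z up, the work surface at z = 0. Lengths are in m, angles in rad, forces in N, time in s.
With the tool pointing down it reaches from about 0.4 to 0.85 m from the base axis. Payload 4.5 kg.
Tool frame: the origin (TCP) lies between the finger pads; the fingertips stand 17 mm ahead of it and the grasp point (between the pads) lies 2 mm behind it; z points along the fingers, y is the line along which they close (so a half turn about z gives the same grasp; the last joint's range is limited). The gripper opens to 88 mm and grips with 3 to 60 N. Pads are 18 mm wide; open, the fingers measure 123 mm over their backs; the gripper's body (75 mm by 187 mm) begins 45 mm behind the grasp point.
Start: joints at [-1.302, 0.689, -0.195, 1.565, 0.157, 0.902, -0.215], TCP at [0.145, 0.608, 0.256] pointing down, gripper open.
Joint ranges: [-3.01, 3.01], [-0.46, 2.08], [-1.47, 1.51], [0.13, 2.56], [-1, 4.14], [0.04, 2.09], [-2.66, 2.66]. Speed limits (rad/s): [2.57, 2.57, 3.14, 3.14, 3.14, 3.14, 3.14].

### API

Orientations are given as a rotation vector (axis times angle).
In Python, from plant import ctrl gives the robot as it stands.
- The arm moves only by the tool servo_tool, never from a script. Its argument "motion" is a list of rows, each an object with "rotation": the turn, a rotation vector about the tool's x, y, z normalised to -1 to 1, where 1 is 45 degrees, a list of three; "slide": the shift along the tool's x, y, z normalised to -1 to 1, where 1 is 0.25 m, a list of three; "jaw": the closure, from -1 (fully open) to 1 (shut). A call has 1 to 8 rows; each row is the pose to reach, as a shift and turn from the pose commanded when the call began, along the tool's axes at that moment; what a row does not reach only later rows make up. A row lasts 1/8 s, in which the tool goes at most 62.5 mm and 10.7 degrees, less where a joint would pass 70% of its speed; a pose out of reach is approached as far as the arm can. A call with a number of a shift or a turn outside -1 to 1 is refused whole. A call with a gripper value outside its range is refused whole. The fingers move at their own pace and stop on an object; "squeeze" is the grip in N (left out, the last holds). Time passes only in rows, so rows that repeat a pose let the fingers close. It gives the time, the measured TCP pose, the force, the opening and the grip force at its end, in the units of the state.
- ctrl.get_obs(): the state, without advancing time (a new reading comes with each control period).
- ctrl.capture(name): name is "side" or "top" or "wrist"; returns a dict with "img" (400x640x3 uint8, red, green, blue), "range_z" (400x640 float32, m along the optical axis (not along the pixel's ray), 0 where there is no reading), "fovy" (degrees; the focal length in pixels is half the picture's height over the tangent of half this angle, whatever the lens; pixels are square), "cx", "cy" (the principal point, pixels), "R" (3x3) and "t" (3): a world point X has camera coordinates R X + t. Camera axes: x right, y down, z forward; pixel columns grow to the right and rows downward; lengths in m; the calibration is good to about 2 mm. A picture is of the moment at which its call begins.
- ctrl.hand_in(): hands the job in; it is judged then, once.
Trained networks look in the newest picture that a camera, given by its name, has taken for a name from the list of things; names that differ only in an ending like _2 or _b are one class to them, and where a whole thing is asked for, a point or a joint stands for the part that bears it (a point fixed in the world has none). Each returns a list of dicts, best first, with "conf" (0 to 1); they miss things now and then, are a little off and sometimes report something else, mostly with a low value. They report only what shows in the picture. A call takes as long as a camera call. They do not tell look-alikes from the thing itself.
- ctrl.look_for(camera, query): "bbox" ([left, top, right, bottom] in pixels, round what is visible of it).
The state is a dict: "time_s": time; "q": joint angles; "qd": joint speeds; "joint_efforts": joint torques, N m; "eef_pos": TCP position; "eef_rot": TCP orientation; "contact_force": force on the tool from outside, world axes, zero at the start; "torque": the same for the moment, N m; "opening": finger opening in m; "grasp_force": force on a finger pad.
Only numpy, scipy, OpenCV 4.12 (cv2) and the standard library are available. Lean on these libraries where they do the work, as an engineer would, in place of code of your own. Each camera call takes 0.05 s, during which the arm holds its last target. There are 200 camera calls.

### The job

The smallest socket is already standing in the black cup at one end of the drawer tray. Stand the other four in the empty cups, one to a cup, so that the row steps up in size from the smallest one to the largest at the far end. Set each down gently rather than dropping it, upright with its open hex end up, and leave the smallest socket and the glass jar where they are.

Things in the scene. Friction and masses are not known exactly. Their poses are not given: they have to be found in the camera images.
- socket_15: Smallest of five chromed hex sockets: cylinder 21.5 mm across, 28 mm tall, 55 g, hex end up; stands in the black cup (like the others) at one end of a fixed grey tray that may lie at any angle. Tray 308 x 74 mm, walls 16 mm high; plate past the black cup 22 mm high with a small pull. Origin: centre of its underside; z up.
- socket_18: Loose chromed hex socket, 18 mm across flats: 26 mm across, the lower 40 per cent of its height narrower (24 mm); 33 mm tall, about 80 g. Stands on the shelf on its narrower drive end with the open hex end up, 8 cm or more (centre to centre) from the other sockets. Origin: centre of its underside; z up along its axis.
- socket_22: Loose chromed hex socket, 22 mm across flats: 31 mm across, the lower 40 per cent of its height narrower (26 mm); 38 mm tall, about 120 g. Stands on the shelf on its narrower drive end with the open hex end up, 8 cm or more (centre to centre) from the other sockets. Origin: centre of its underside; z up along its axis.
- socket_27: Loose chromed hex socket, 27 mm across flats: 37 mm across, the lower 40 per cent of its height narrower (29 mm); 44 mm tall, about 170 g. Stands on the shelf on its narrower drive end with the open hex end up, 8 cm or more (centre to centre) from the other sockets. Origin: centre of its underside; z up along its axis.
- socket_32: Loose chromed hex socket, 32 mm across flats: 43 mm across, the lower 40 per cent of its height narrower (31 mm); 50 mm tall, about 250 g. Stands on the shelf on its narrower drive end with the open hex end up, 8 cm or more (centre to centre) from the other sockets. Origin: centre of its underside; z up along its axis.
- cup_red: Red open insert cup fixed in the tray; its place in the row differs each time and its colour means nothing. 59 mm along the row (x) by 66 across (y), 14 high, walls and floor 2 mm. Origin: centre of its underside, 3 mm above the board: inner floor 5 mm, rim 17 mm above the board. The five cups stand in one straight row, 60 mm centre to centre, the black one at one end.
- cup_yellow: Yellow open insert cup fixed in the tray; its place in the row differs each time and its colour means nothing. 59 mm along the row (x) by 66 across (y), 14 high, walls and floor 2 mm. Origin: centre of its underside, 3 mm above the board: inner floor 5 mm, rim 17 mm above the board. The five cups stand in one straight row, 60 mm centre to centre, the black one at one end.
- cup_blue: Blue open insert cup fixed in the tray; its place in the row differs each time and its colour means nothing. 59 mm along the row (x) by 66 across (y), 14 high, walls and floor 2 mm. Origin: centre of its underside, 3 mm above the board: inner floor 5 mm, rim 17 mm above the board. The five cups stand in one straight row, 60 mm centre to centre, the black one at one end.
- cup_white: White open insert cup fixed in the tray; its place in the row differs each time and its colour means nothing. 59 mm along the row (x) by 66 across (y), 14 high, walls and floor 2 mm. Origin: centre of its underside, 3 mm above the board: inner floor 5 mm, rim 17 mm above the board. The five cups stand in one straight row, 60 mm centre to centre, the black one at one end.
- jar: Clear glass jar with a dark twist cap, 64 mm across, 62 mm tall, 170 g, standing upright on the shelf board. Not part of the job. Origin: centre of its underside.
There are look-alikes about, which are no part of the job. Of the things shaped like the cup_blue, the blue one is meant.

How it is judged:
At the end, for the whole second after the job is handed in: Counting cups from the 15 mm socket outward: 18, 22, 27, 32 mm sockets in cups 1 to 4 (within 25 mm of the cup's centre, under 4 mm above its floor), within 0.12 rad of upright, hex end up, released, at rest. The 15 mm socket upright within 15 mm of its start, the jar within 20 mm (((horizontal distance between socket_18 and cup_red below 0.025 m and z of socket_18 in the frame of cup_red below 0.006 m and horizontal distance between cup_red and socket_15 between 0.03 and 0.09 m) or (horizontal distance between socket_18 and cup_yellow below 0.025 m and z of socket_18 in the frame of cup_yellow below 0.006 m and horizontal distance between cup_yellow and socket_15 between 0.03 and 0.09 m) or (horizontal distance between socket_18 and cup_blue below 0.025 m and z of socket_18 in the frame of cup_blue below 0.006 m and horizontal distance between cup_blue and socket_15 between 0.03 and 0.09 m) or (horizontal distance between socket_18 and cup_white below 0.025 m and z of socket_18 in the frame of cup_white below 0.006 m and horizontal distance between cup_white and socket_15 between 0.03 and 0.09 m)) and angle between each of socket_18, socket_22, socket_27, socket_32, socket_15's own z axis and vertical below 0.12 rad and linear speed of each of socket_18, socket_22, socket_27, socket_32, socket_15 below 0.02 m/s and contact force between each of socket_18, socket_22, socket_27, socket_32 and the fingers below 0.05 N and ((horizontal distance between socket_22 and cup_red below 0.025 m and z of socket_22 in the frame of cup_red below 0.006 m and horizontal distance between cup_red and socket_15 between 0.09 and 0.15 m) or (horizontal distance between socket_22 and cup_yellow below 0.025 m and z of socket_22 in the frame of cup_yellow below 0.006 m and horizontal distance between cup_yellow and socket_15 between 0.09 and 0.15 m) or (horizontal distance between socket_22 and cup_blue below 0.025 m and z of socket_22 in the frame of cup_blue below 0.006 m and horizontal distance between cup_blue and socket_15 between 0.09 and 0.15 m) or (horizontal distance between socket_22 and cup_white below 0.025 m and z of socket_22 in the frame of cup_white below 0.006 m and horizontal distance between cup_white and socket_15 between 0.09 and 0.15 m)) and ((horizontal distance between socket_27 and cup_red below 0.025 m and z of socket_27 in the frame of cup_red below 0.006 m and horizontal distance between cup_red and socket_15 between 0.15 and 0.21 m) or (horizontal distance between socket_27 and cup_yellow below 0.025 m and z of socket_27 in the frame of cup_yellow below 0.006 m and horizontal distance between cup_yellow and socket_15 between 0.15 and 0.21 m) or (horizontal distance between socket_27 and cup_blue below 0.025 m and z of socket_27 in the frame of cup_blue below 0.006 m and horizontal distance between cup_blue and socket_15 between 0.15 and 0.21 m) or (horizontal distance between socket_27 and cup_white below 0.025 m and z of socket_27 in the frame of cup_white below 0.006 m and horizontal distance between cup_white and socket_15 between 0.15 and 0.21 m)) and ((horizontal distance between socket_32 and cup_red below 0.025 m and z of socket_32 in the frame of cup_red below 0.006 m and horizontal distance between cup_red and socket_15 between 0.21 and 0.27 m) or (horizontal distance between socket_32 and cup_yellow below 0.025 m and z of socket_32 in the frame of cup_yellow below 0.006 m and horizontal distance between cup_yellow and socket_15 between 0.21 and 0.27 m) or (horizontal distance between socket_32 and cup_blue below 0.025 m and z of socket_32 in the frame of cup_blue below 0.006 m and horizontal distance between cup_blue and socket_15 between 0.21 and 0.27 m) or (horizontal distance between socket_32 and cup_white below 0.025 m and z of socket_32 in the frame of cup_white below 0.006 m and horizontal distance between cup_white and socket_15 between 0.21 and 0.27 m)) and distance of socket_15 from where it was at the start of the episode below 0.015 m and distance of jar from where it was at the start of the episode below 0.02 m); the robot touches nothing.
It fails at once if the smallest socket is shifted more than 15 mm or tipped over (distance of socket_15 from where it was at the start of the episode above 0.015 m or angle between socket_15's own z axis and vertical above 0.3 rad).
It fails at once if the glass jar is shifted more than 20 mm or tipped (distance of jar from where it was at the start of the episode above 0.02 m or angle between jar's own z axis and vertical above 0.2 rad).
It fails at once if a socket is dropped or thrown: out of the fingers and faster than 0.5 m/s (a fall of more than 13 mm) ((linear speed of socket_18 above 0.5 m/s and contact force between socket_18 and the fingers below 0.01 N) or (linear speed of socket_22 above 0.5 m/s and contact force between socket_22 and the fingers below 0.01 N) or (linear speed of socket_27 above 0.5 m/s and contact force between socket_27 and the fingers below 0.01 N) or (linear speed of socket_32 above 0.5 m/s and contact force between socket_32 and the fingers below 0.01 N)).
It also fails if it takes over 96 s, if anything falls off the work surface, if the arm or the gripper's body presses on something with over 40 N, if the wrist force passes 120 N, or if a joint passes its speed limit or range.

## Working session

There is one attempt and no reset: what is moved stays moved. The work goes in short steps, Python scripts to look and compute and a tool call to move; the robot and the scene stay as the last step left them, time stands still between calls to the robot, and variables do not carry over. Pictures are saved under pics/ and viewed, at most 14 in all, crops included, and the job is handed in when it is done.

Besides the shell and the picture viewer there is one more tool, called after "Request:" as name(argument=value, ...) on one line, values as JSON. servo_tool: Moves the arm, as the interface text tells. Scaled input: -1 to 1 covers 0.25 m each way for a shift and 45 degrees each way for a turn. Its arguments: {"type":"object","properties":{"motion":{"type":"array"},"squeeze":{"type":"number"}},"required":["motion"]}

```bash
ls; mkdir -p pics; python3 - <<'E'
from plant import ctrl
import cv2,numpy as np
for n in ("top","side"):
    c=ctrl.capture(n); cv2.imwrite(f"pics/{n}0.png",c["img"][:,:,::-1]); np.savez(f"{n}0.npz",**c)
    print(n,c["fovy"],c["cx"],c["cy"],c["R"].round(3).tolist(),c["t"].round(3))
    for q in ("socket_15","socket_18","socket_22","socket_27","socket_32","cup_red","cup_yellow","cup_blue","cup_white","jar"):
        print(q,[(np.round(d["bbox"]).astype(int).tolist(),round(d["conf"],2)) for d in ctrl.look_for(n,q)][:5])
o=ctrl.get_obs(); print(o["time_s"],o["eef_pos"],o["eef_rot"],o["opening"])
E
```

```text
pics
top 50.296968198432296 321.872992143643 193.86837440683226 [[-0.026, -0.999, -0.026], [-0.998, 0.028, -0.056], [0.057, 0.025, -0.998]] [0.057 0.516 0.882]
socket_15 [([164, 148, 188, 170], 0.83), ([261, 217, 282, 236], 0.8), ([181, 218, 203, 227], 0.69), ([257, 148, 275, 166], 0.51), ([366, 176, 376, 185], 0.39)]
socket_18 [([164, 148, 188, 170], 0.83), ([261, 217, 282, 236], 0.8), ([181, 218, 203, 227], 0.69), ([257, 148, 275, 166], 0.51), ([366, 176, 376, 185], 0.39)]
socket_22 [([164, 148, 188, 170], 0.83), ([261, 217, 282, 236], 0.8), ([181, 218, 203, 227], 0.69), ([257, 148, 275, 166], 0.51), ([366, 176, 376, 185], 0.39)]
socket_27 [([164, 148, 188, 170], 0.83), ([261, 217, 282, 236], 0.8), ([181, 218, 203, 227], 0.69), ([257, 148, 275, 166], 0.51), ([366, 176, 376, 185], 0.39)]
socket_32 [([164, 148, 188, 170], 0.83), ([261, 217, 282, 236], 0.8), ([181, 218, 203, 227], 0.69), ([257, 148, 275, 166], 0.51), ([366, 176, 376, 185], 0.39)]
cup_red [([407, 173, 441, 208], 0.71)]
cup_yellow [([465, 182, 500, 217], 0.86)]
cup_blue [([462, 254, 498, 290], 0.89), ([405, 238, 445, 27
[... 645 characters left out ...]
 330, 333], 0.75), ([266, 226, 281, 248], 0.57)]
socket_27 [([224, 307, 255, 338], 0.96), ([335, 234, 354, 258], 0.92), ([315, 310, 330, 333], 0.75), ([266, 226, 281, 248], 0.57)]
socket_32 [([224, 307, 255, 338], 0.96), ([335, 234, 354, 258], 0.92), ([315, 310, 330, 333], 0.75), ([266, 226, 281, 248], 0.57)]
cup_red [([321, 134, 354, 150], 0.97)]
cup_yellow [([340, 107, 366, 125], 0.77)]
cup_blue [([277, 98, 305, 115], 0.96), ([376, 140, 411, 166], 0.9), ([393, 118, 424, 141], 0.6), ([328, 120, 357, 139], 0.59)]
cup_white [([309, 144, 340, 168], 0.65)]
jar [([223, 175, 254, 213], 0.97)]
1.1 [0.14540993 0.6078747  0.25575584] [3.67918919e-01 3.11994932e+00 1.66826298e-04] 0.08824601149403949
```

View pics/top0.png

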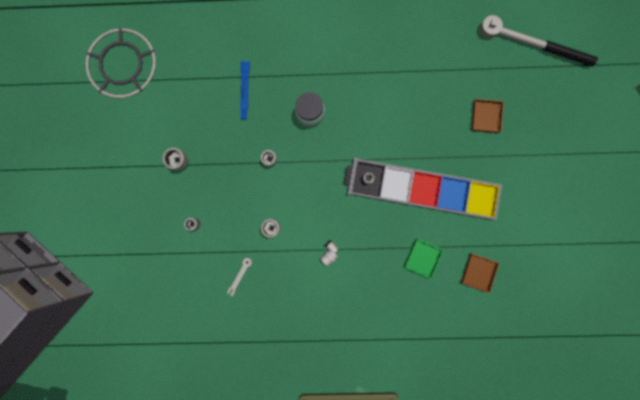

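View pics/side0.png

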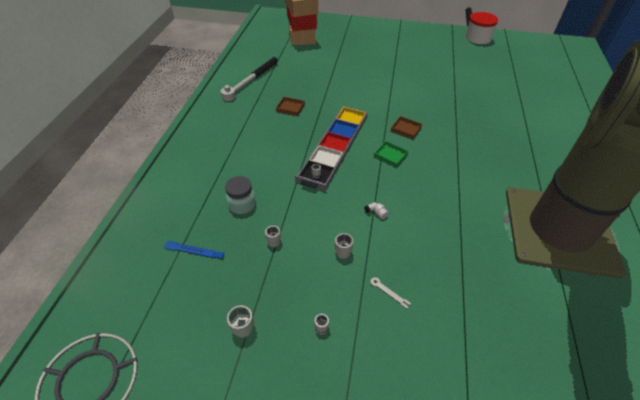

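Top view: sockets at (174,159) largest, (270,228), (268,158) and (191,224). The tray's black cup is at (368,178), then white, red, blue and yellow (482,200). The jar is at (310,109). Side view agrees. Now I'll measure with depth.

```bash
cat > h.py <<'E'
import numpy as np, cv2
def world(c):
    h,w=c["range_z"].shape; f=h/2/np.tan(np.radians(float(c["fovy"]))/2)
    v,u=np.mgrid[:h,:w]; z=c["range_z"]
    P=np.stack([(u-c["cx"])/f*z,(v-c["cy"])/f*z,z],-1)
    W=(P-c["t"])@c["R"]          # R^T (P-t)
    W[z<=0]=np.nan
    return W
def proj(c,X):
    f=200/np.tan(np.radians(float(c["fovy"]))/2); p=np.asarray(X)@c["R"].T+c["t"]
    return p[...,0]/p[...,2]*f+c["cx"],p[...,1]/p[...,2]*f+c["cy"]
E
python3 - <<'E'
from h import *
B={"top":dict(s15=(366,176,376,185),a=(164,148,188,170),b=(261,217,282,236),c=(181,216,203,232),d=(257,148,277,168),jar=(296,92,329,125)),
"side":dict(a=(224,307,255,338),b=(335,234,354,258),c=(315,310,330,333),d=(266,226,281,248),jar=(223,175,254,213))}
for n in B:
    c=dict(np.load(n+"0.npz")); W=world(c); z=W[...,2]
    print(n,"board z",np.nanmedian(z[140:300,100:300] if n=="top" else z[200:300,200:400]), np.mean(c["range_z"]<=0))
    for k,(l,t,r,b) in B[n].items():
        P=W[t-4:b+5,l-4:r+5].reshape(-1,3); P=P[np.isfinite(P[:,2])]
        top=np.percentile(P[:,2],97); Q=P[P[:,2]>top-.008]; 
        (x,y),rad=cv2.minEnclosingCircle(Q[:,:2].astype(np.float32))
        H=P[P[:,2]>.008]; print(k,"top",top.round(4),"n",len(Q),"circ",round(x,4),round(y,4),"d",round(2*rad,4),"med",np.median(Q[:,:2],0).round(4),"ext",(H.max(0)-H.min(0)).round(3))
    hsv=cv2.cvtColor(c["img"],cv2.COLOR_RGB2HSV)
    # cups: colour masks
    for k,m in dict(red=(hsv[...,0]<4)|(hsv[...,0]>174),yellow=abs(hsv[...,0].astype(int)-27)<5,blue=abs(hsv[...,0].astype(int)-112)<10).items():
        m=m&(hsv[...,1]>150)&(hsv[...,2]>80)
        nn,L,S,C=cv2.connectedComponentsWithStats(m.astype(np.uint8))
        for i in range(1,nn):
            if S[i,4]>150: 
                Q=W[(L==i)&np.isfinite(z)]; (ctr,sz,an)=cv2.minAreaRect(Q[:,:2].astype(np.float32)); print(k,C[i].round(),S[i,4],np.median(Q,0).round(4),np.round(ctr,4),np.round(sz,3),round(an,1))
E
```

```text
top board z -0.0002092089774769676 0.0040234375
s15 top 0.0325 n 42 circ 0.5482 -0.0535 d 0.0214 med [ 0.5476 -0.0533] ext [0.037 0.038 0.029]
a top 0.0503 n 160 circ 0.5986 0.3481 d 0.0429 med [0.5991 0.3473] ext [0.041 0.042 0.033]
b top 0.0446 n 115 circ 0.4499 0.1512 d 0.0366 med [0.4491 0.1506] ext [0.035 0.036 0.029]
c top 0.0327 n 80 circ 0.4619 0.3188 d 0.0267 med [0.4613 0.3197] ext [0.023 0.026 0.029]
d top 0.0375 n 90 circ 0.5959 0.1542 d 0.0313 med [0.5953 0.1527] ext [0.03  0.029 0.026]
jar top 0.0633 n 604 circ 0.6955 0.0653 d 0.0567 med [0.6947 0.0651] ext [0.059 0.061 0.056]
red [425. 189.] 783 [ 0.5223 -0.1755  0.0047] [ 0.522 -0.174] [0.053 0.064] 78.6
yellow [482. 199.] 840 [ 0.4975 -0.2943  0.0049] [ 0.4972 -0.2914] [0.056 0.064] 77.7
blue [244.  88.] 401 [0.7521 0.2065 0.0054] [0.7491 0.2066] [0.017 0.127] 87.7
blue [454. 194.] 753 [ 0.5101 -0.2348  0.0047] [ 0.5101 -0.2334] [0.052 0.064] 77.6
side board z -0.000419442139674739 0.00392578125
a top 0.0501 n 260 circ 0.5983 0.3481 d 0.0438 med [0.5984 0.3499] ext [0.042 0.043 0.043]
b top 0.0436 n 153 circ 0.4496 0.1518 d 0.0385 med [0.4493 0.1541] ext [0.036 0.036 0.038]
c top 0.0328 n 119 circ 0.4621 0.3192 d 0.0263 med [0.4619 0.3194] ext [0.025 0.026 0.027]
d top 0.0375 n 117 circ 0.5949 0.1534 d 0.0318 med [0.5948 0.1555] ext [0.03  0.031 0.032]
jar top 0.0626 n 431 circ 0.6943 0.0644 d 0.0583 med [0.6938 0.068 ] ext [0.061 0.061 0.056]
red [304.  22.] 299 [ 0.7167 -0.6834  0.0771] [ 0.7249 -0.682 ] [0.038 0.087] 89.7
red [484.  19.] 314 [ 0.1191 -0.8515  0.0701] [ 0.0905 -1.2354] [0.86  0.089] 85.4
red [335. 141.] 340 [ 0.5248 -0.1853  0.0049] [ 0.5224 -0.1783] [0.055 0.065] 80.4
yellow [351. 115.] 282 [ 0.4992 -0.3064  0.0051] [ 0.4982 -0.2972] [0.053 0.064] 80.0
blue [343. 128.] 286 [ 0.5122 -0.2449  0.0048] [ 0.5119 -0.2372] [0.051 0.06 ] 80.1
blue [193. 250.] 410 [0.7522 0.2077 0.0055] [0.751  0.2058] [0.021 0.131] 88.7
```

Row order outward from the 15: white, red, blue, yellow. Sizes resolve as c=18, d=22, b=27 and a=32. Moving toward socket_18 while turning the tool's y across the row.

Request:
servo_tool(motion=[{"slide": [-0.2,-0.1,0.05],"rotation": [0,0,0.2],"jaw": -1},{"slide": [-0.4,-0.2,0.1],"rotation": [0,0,0.4],"jaw": -1},{"slide": [-0.6,-0.3,0.15],"rotation": [0,0,0.6],"jaw": -1},{"slide": [-0.75,-0.41,0.2],"rotation": [0,0,0.8],"jaw": -1},{"slide": [-0.75,-0.41,0.2],"rotation": [0,0,1],"jaw": -1},{"slide": [-0.75,-0.41,0.2],"rotation": [0,0,1],"jaw": -1}])

```text
time_s: 1.85
eef_pos: [0.3041, 0.4646, 0.2058]
eef_rot: [1.532, 2.742, 0.001]
contact_force: [-0.3, 0.5, -0.5]
opening: 0.088
grasp_force: 0.0
```

```bash
cat >> h.py <<'E'
from scipy.spatial.transform import Rotation as Ro
Y=np.array([.979,-.204,0]);Y/=np.linalg.norm(Y);Z=np.array([0,0,-1.]);RT=np.stack([np.cross(Y,Z),Y,Z],1)
def go(o,X):
    R=Ro.from_rotvec(o["eef_rot"]); d=R.inv().apply(np.array(X)-o["eef_pos"])
    r=(R.inv()*Ro.from_matrix(RT)).as_rotvec()
    print("t",round(o["time_s"],2),"tcp",np.round(o["eef_pos"],4),"slide",(d/.25).round(3),"rot",(r/np.pi*4).round(3),"F",np.round(o["contact_force"],1),"open",round(o["opening"],4),"grip",round(o["grasp_force"],1))
E
python3 -c "
from plant import ctrl
from h import *
go(ctrl.get_obs(),[.462,.319,.15])"
```

```text
t 1.85 tcp [0.3041 0.4646 0.2058] slide [-0.827  0.233  0.223] rot [ 0.    -0.     0.964] F [-0.3  0.5 -0.5] open 0.088 grip 0.0
```

Request:
servo_tool(motion=[{"slide": [-0.2,0.06,0.05],"rotation": [0,0,0.2]},{"slide": [-0.4,0.12,0.1],"rotation": [0,0,0.4]},{"slide": [-0.6,0.18,0.15],"rotation": [0,0,0.6]},{"slide": [-0.83,0.23,0.2],"rotation": [0,0,0.8]},{"slide": [-0.83,0.23,0.22],"rotation": [0,0,0.96]},{"slide": [-0.83,0.23,0.22],"rotation": [0,0,0.96]},{"slide": [-0.83,0.23,0.22],"rotation": [0,0,0.96]}])

```text
invalid input at $.motion[0]: expected keys rotation, slide, jaw
```

```bash
python3 -c "
from plant import ctrl
from h import *
o=ctrl.get_obs();go(o,[.462,.319,.0315]);print(o['q'].round(2))
c=ctrl.capture('wrist');cv2.imwrite('pics/w1.png',c['img'][:,:,::-1]);np.savez('w1.npz',**c)
print(ctrl.look_for('wrist','socket_18')[:3]); print(proj(c,[.462,.319,.033]))
"
```

```text
t 1.85 tcp [0.3041 0.4646 0.2058] slide [-0.827  0.232  0.697] rot [ 0.    -0.     0.964] F [-0.3  0.5 -0.5] open 0.088 grip 0.0
[-1.08  0.66  0.01  1.84 -0.01  0.64 -0.52]
[{'bbox': [353.3, 321.1, 372.8, 346.7], 'conf': 0.7}, {'bbox': [438.3, 340.8, 457.8, 354.8], 'conf': 0.61}]
(np.float64(363.81917240216626), np.float64(338.36150492827835))
```

View pics/w1.png

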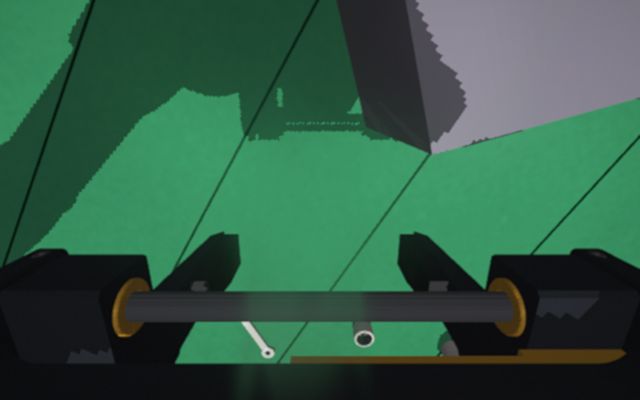

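The wrist view shows the two tapering fingers and socket_18 at (364,336), agreeing with my projected point. Every row needs the jaw key, so I'm resending.

Request:
servo_tool(motion=[{"slide": [-0.2,0.06,0.05],"rotation": [0,0,0.2],"jaw": -1},{"slide": [-0.4,0.12,0.1],"rotation": [0,0,0.4],"jaw": -1},{"slide": [-0.6,0.18,0.15],"rotation": [0,0,0.6],"jaw": -1},{"slide": [-0.83,0.23,0.2],"rotation": [0,0,0.8],"jaw": -1},{"slide": [-0.83,0.23,0.22],"rotation": [0,0,0.96],"jaw": -1},{"slide": [-0.83,0.23,0.22],"rotation": [0,0,0.96],"jaw": -1},{"slide": [-0.83,0.23,0.22],"rotation": [0,0,0.96],"jaw": -1}])

```text
time_s: 2.82
eef_pos: [0.4606, 0.3195, 0.1509]
eef_rot: [-2.429, -1.991, -0.001]
contact_force: [-0.9, 0.6, -0.8]
opening: 0.0881
grasp_force: 0.0
```

```bash
python3 -c "
from plant import ctrl
from h import *
o=ctrl.get_obs();go(o,[.462,.319,.0315]);print(o['q'].round(2))
c=ctrl.capture('wrist');cv2.imwrite('pics/w2.png',c['img'][:,:,::-1]);np.savez('w2.npz',**c)
print(ctrl.look_for('wrist','socket_18')[:3]); print(proj(c,[.462,.319,.033]),c['t'],c['R'].round(2).tolist())
W=world(c);H=W[(W[...,2]>.026)&(W[...,2]<.04)&(np.hypot(W[...,0]-.462,W[...,1]-.319)<.03)]; print(len(H))
if len(H)>10:print(cv2.minEnclosingCircle(H[:,:2].astype(np.float32)))
"
```

```text
t 2.83 tcp [0.4606 0.3195 0.1509] slide [-0.002  0.006  0.478] rot [-0.001 -0.002  0.01 ] F [-0.9  0.6 -0.8] open 0.0881 grip 0.0
[-0.77  0.76  0.15  1.87 -0.2   0.53 -0.69]
[{'bbox': [309.8, 172.1, 336.7, 212.9], 'conf': 0.85}, {'bbox': [325.2, 327.2, 356.8, 355.2], 'conf': 0.73}, {'bbox': [438.0, 108.1, 513.6, 164.4], 'conf': 0.62}]
(np.float64(319.65112172416855), np.float64(196.40059656685324)) [-0.38930015  0.37744618  0.40701333] [[0.98, -0.2, -0.0], [-0.19, -0.94, 0.29], [-0.06, -0.28, -0.96]]
370
((0.4626982510089874, 0.31839892268180847), 0.013174466788768768)
```

View pics/w2.png

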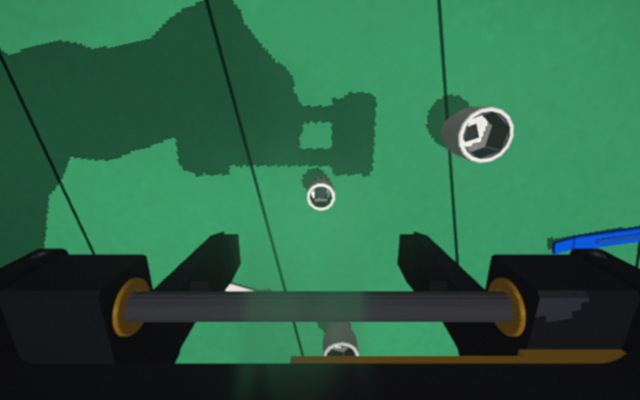

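Wrist depth confirms socket_18 at (0.4625, 0.3185), diameter 26 mm. Descending and gripping.

Request:
servo_tool(motion=[{"slide": [0,0.007,0.15],"rotation": [0,0,0],"jaw": -1},{"slide": [0,0.007,0.3],"rotation": [0,0,0],"jaw": -1},{"slide": [0,0.007,0.4],"rotation": [0,0,0],"jaw": -1},{"slide": [0,0.007,0.475],"rotation": [0,0,0],"jaw": -1},{"slide": [0,0.007,0.475],"rotation": [0,0,0],"jaw": -1}], squeeze=20)

```text
time_s: 3.55
eef_pos: [0.4624, 0.3175, 0.0311]
eef_rot: [-2.434, -1.986, 0.003]
contact_force: [0.0, 0.4, 0.1]
opening: 0.0884
grasp_force: 0.0
```

Request:
servo_tool(motion=[{"slide": [0,0,0],"rotation": [0,0,0],"jaw": 0},{"slide": [0,0,0],"rotation": [0,0,0],"jaw": 0.3},{"slide": [0,0,0],"rotation": [0,0,0],"jaw": 1},{"slide": [0,0,0],"rotation": [0,0,0],"jaw": 1},{"slide": [0,0,0],"rotation": [0,0,0],"jaw": 1},{"slide": [0,0,0],"rotation": [0,0,0],"jaw": 1}])

```text
time_s: 4.3
eef_pos: [0.4632, 0.3175, 0.032]
eef_rot: [-2.435, -1.984, -0.0]
contact_force: [0.0, 0.9, -0.2]
opening: 0.0301
grasp_force: 0.0
```

Request:
servo_tool(motion=[{"slide": [0,0,0],"rotation": [0,0,0],"jaw": 1},{"slide": [0,0,0],"rotation": [0,0,0],"jaw": 1},{"slide": [0,0,0],"rotation": [0,0,0],"jaw": 1},{"slide": [0,0,0],"rotation": [0,0,0],"jaw": 1}])

```text
time_s: 4.8
eef_pos: [0.463, 0.3175, 0.0319]
eef_rot: [-2.435, -1.984, 0.0]
contact_force: [-1.3, 0.6, 1.3]
opening: 0.0254
grasp_force: 20.0
```

Request:
servo_tool(motion=[{"slide": [0,0,-0.02],"rotation": [0,0,0],"jaw": 1},{"slide": [0,0,-0.06],"rotation": [0,0,0],"jaw": 1},{"slide": [0,0,-0.16],"rotation": [0,0,0],"jaw": 1},{"slide": [0,0,-0.28],"rotation": [0,0,0],"jaw": 1},{"slide": [0,0,-0.36],"rotation": [0,0,0],"jaw": 1},{"slide": [0,0,-0.36],"rotation": [0,0,0],"jaw": 1}])

```text
time_s: 5.55
eef_pos: [0.4643, 0.3181, 0.1238]
eef_rot: [2.435, 1.984, 0.006]
contact_force: [-0.1, -0.2, -2.1]
opening: 0.0255
grasp_force: 20.0
```

```bash
python3 - <<'E'
from plant import ctrl
from h import *
# tray outline -> cup centres
for n in ("top","side"):
    c=dict(np.load(n+"0.npz")); W=world(c)
    a,b=np.array([.546,-.0555]),np.array([.498,-.294]); 
    m=(W[...,2]>.011)&(W[...,2]<.0195)
    u=(b-a)/np.linalg.norm(b-a); d=W[...,:2]-a; s=d@u; p=d@[-u[1],u[0]]
    m&=(s>-.05)&(s<.3)&(abs(p)<.06)
    Q=W[m][:,:2]; r=cv2.minAreaRect(Q.astype(np.float32)); print(n,len(Q),r)
o=ctrl.get_obs(); go(o,[.5345,-.1155,.13]); print(o["q"].round(2))
E
```

```text
top 1467 ((0.5243594646453857, -0.1654273420572281), (0.3237011730670929, 0.07532350718975067), 78.39625549316406)
side 948 ((0.524867057800293, -0.16635730862617493), (0.3253768980503082, 0.07962528616189957), 78.60307312011719)
t 5.55 tcp [0.4643 0.3181 0.1238] slide [-1.642  0.626 -0.028] rot [ 0.004 -0.004  0.002] F [-0.1 -0.2 -2.1] open 0.0255 grip 20.0
[-0.76  0.81  0.14  1.88 -0.22  0.47 -0.68]
```

Socket_18 is gripped (opening 25.5 mm, 20 N). Tray fit puts white at (0.535,-0.115), red (0.523,-0.174), blue (0.511,-0.233) and yellow (0.499,-0.292). Carrying it over to white.

Request:
servo_tool(motion=[{"slide": [-0.08,0.03,-0.02],"rotation": [0,0,0],"jaw": 1},{"slide": [-0.22,0.08,-0.03],"rotation": [0,0,0],"jaw": 1},{"slide": [-0.38,0.14,-0.03],"rotation": [0,0,0],"jaw": 1},{"slide": [-0.54,0.2,-0.03],"rotation": [0,0,0],"jaw": 1},{"slide": [-0.7,0.26,-0.03],"rotation": [0,0,0],"jaw": 1},{"slide": [-0.82,0.31,-0.03],"rotation": [0,0,0],"jaw": 1}])

```text
time_s: 6.3
eef_pos: [0.4968, 0.0967, 0.1288]
eef_rot: [2.439, 1.98, -0.005]
contact_force: [0.6, 0.7, -0.9]
opening: 0.0254
grasp_force: 20.0
```

Request:
servo_tool(motion=[{"slide": [-0.16,0.06,0],"rotation": [0,0,0],"jaw": 1},{"slide": [-0.32,0.12,0],"rotation": [0,0,0],"jaw": 1},{"slide": [-0.48,0.18,0],"rotation": [0,0,0],"jaw": 1},{"slide": [-0.64,0.24,0],"rotation": [0,0,0],"jaw": 1},{"slide": [-0.76,0.29,0],"rotation": [0,0,0],"jaw": 1},{"slide": [-0.82,0.31,0],"rotation": [0,0,0],"jaw": 1},{"slide": [-0.82,0.31,0],"rotation": [0,0,0],"jaw": 1},{"slide": [-0.82,0.31,0],"rotation": [0,0,0],"jaw": 1}])

```text
time_s: 7.3
eef_pos: [0.5317, -0.1136, 0.1292]
eef_rot: [-2.432, -1.986, -0.0]
contact_force: [0.5, -0.4, -0.4]
opening: 0.0252
grasp_force: 20.0
```

```bash
python3 -c "
from plant import ctrl
from h import *
o=ctrl.get_obs();go(o,[.535,-.1152,.037]);print(o['q'].round(2))
c=ctrl.capture('wrist');cv2.imwrite('pics/w3.png',c['img'][:,:,::-1]);np.savez('w3.npz',**c)
for k in [(.547,-.0564),(.535,-.1152),(.523,-.174),(.511,-.2328),(.499,-.2916)]: print(np.round(proj(c,[*k,.005])))
"
```

```text
t 7.3 tcp [ 0.5317 -0.1136  0.1292] slide [-0.004  0.015  0.369] rot [-0.002 -0.002  0.005] F [ 0.5 -0.4 -0.4] open 0.0252 grip 20.0
[ 0.13  0.77 -0.    1.92 -0.    0.45 -0.07]
[322. 127.]
[322. 195.]
[322. 255.]
[322. 307.]
[321. 354.]
```

View pics/w3.png

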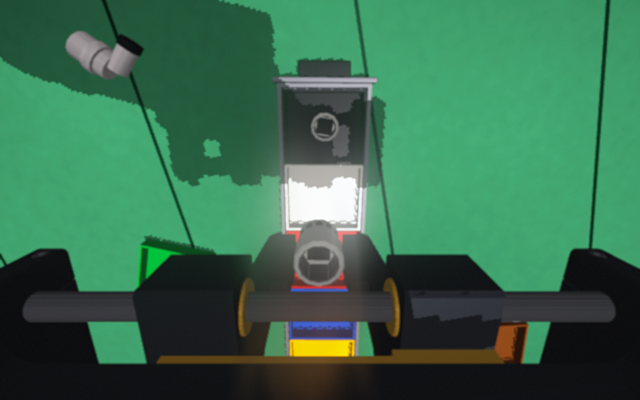

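The socket hangs upright in the fingers at (320,258), white cup centre at (322,197) as predicted. Lowering.

Request:
servo_tool(motion=[{"slide": [0,0.012,0.12],"rotation": [0,0,0],"jaw": 1},{"slide": [0,0.014,0.22],"rotation": [0,0,0],"jaw": 1},{"slide": [0,0.014,0.3],"rotation": [0,0,0],"jaw": 1},{"slide": [0,0.014,0.34],"rotation": [0,0,0],"jaw": 1},{"slide": [0,0.014,0.355],"rotation": [0,0,0],"jaw": 1},{"slide": [0,0.014,0.362],"rotation": [0,0,0],"jaw": 1},{"slide": [0,0.014,0.365],"rotation": [0,0,0],"jaw": 1},{"slide": [0,0.014,0.365],"rotation": [0,0,0],"jaw": 1}])

```text
time_s: 8.35
eef_pos: [0.5358, -0.1161, 0.0386]
eef_rot: [2.435, 1.984, 0.001]
contact_force: [-0.2, -0.3, -0.7]
opening: 0.0256
grasp_force: 20.0
```

Request:
servo_tool(motion=[{"slide": [0,0,0.002],"rotation": [0,0,0],"jaw": 1},{"slide": [0,0,0.004],"rotation": [0,0,0],"jaw": 1},{"slide": [0,0,0.004],"rotation": [0,0,0],"jaw": 1}])

```text
time_s: 8.72
eef_pos: [0.5356, -0.1161, 0.0372]
eef_rot: [-2.435, -1.984, -0.0]
contact_force: [0.5, 0.2, -0.9]
opening: 0.0256
grasp_force: 20.0
```

Request:
servo_tool(motion=[{"slide": [0,0,0.002],"rotation": [0,0,0],"jaw": 1},{"slide": [0,0,0.004],"rotation": [0,0,0],"jaw": 1},{"slide": [0,0,0.004],"rotation": [0,0,0],"jaw": 1}])

```text
time_s: 9.1
eef_pos: [0.5356, -0.1161, 0.0369]
eef_rot: [2.435, 1.984, 0.0]
contact_force: [-1.3, 0.6, 7.2]
opening: 0.0252
grasp_force: 20.0
```

```bash
python3 -c "
from plant import ctrl
from h import *
o=ctrl.get_obs();go(o,[.535,-.1152,.037])
c=ctrl.capture('side');W=world(c)
m=(np.hypot(W[...,0]-.5355,W[...,1]+.116)<.03)
c=ctrl.capture('side');cv2.imwrite('pics/s1.png',cv2.resize(c['img'][100:200,260:420,::-1],None,fx=5,fy=5))
"
```

```text
t 9.1 tcp [ 0.5356 -0.1161  0.0369] slide [ 0.003 -0.003 -0.   ] rot [ 0.    -0.     0.003] F [-1.3  0.6  7.2] open 0.0252 grip 20.0
```

View pics/s1.png

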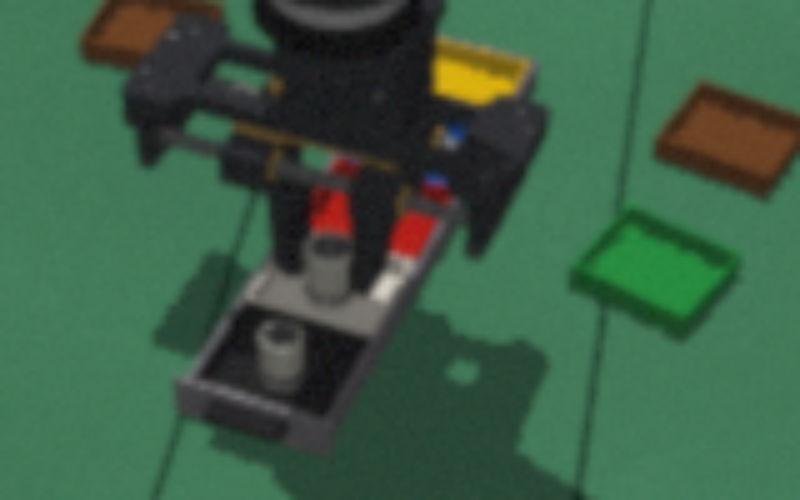

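The crop shows socket_18 upright in the white cup, with 7 N of contact at the expected height. Releasing and retreating.

Request:
servo_tool(motion=[{"slide": [0,0,0],"rotation": [0,0,0],"jaw": 0.3},{"slide": [0,0,0],"rotation": [0,0,0],"jaw": 0.0},{"slide": [0,0,0],"rotation": [0,0,0],"jaw": -0.3},{"slide": [0,0,0],"rotation": [0,0,0],"jaw": -0.5},{"slide": [0,0,-0.08],"rotation": [0,0,0],"jaw": -1},{"slide": [0,0,-0.2],"rotation": [0,0,0],"jaw": -1},{"slide": [0,0,-0.35],"rotation": [0,0,0],"jaw": -1},{"slide": [0,0,-0.4],"rotation": [0,0,0],"jaw": -1}])

```text
time_s: 10.2
eef_pos: [0.5368, -0.1164, 0.1392]
eef_rot: [2.433, 1.982, 0.005]
contact_force: [-0.3, -0.0, 0.5]
opening: 0.0883
grasp_force: 0.0
```

```bash
python3 -c "
from plant import ctrl
from h import *
o=ctrl.get_obs();go(o,[.5952,.1536,.13])
c=ctrl.capture('wrist');W=world(c)
H=W[(W[...,2]>.03)&(W[...,2]<.045)&(np.hypot(W[...,0]-.5355,W[...,1]+.116)<.03)];print(len(H),cv2.minEnclosingCircle(H[:,:2].astype(np.float32)),np.percentile(H[:,2],[50,97]))
"
```

```text
t 10.2 tcp [ 0.5368 -0.1164  0.1392] slide [1.105 0.01  0.037] rot [ 0.006 -0.     0.002] F [-0.3 -0.   0.5] open 0.0883 grip 0.0
440 ((0.5363138318061829, -0.11520124971866608), 0.013103844597935677) [0.0371336  0.03875274]
```

Socket_18 is upright at (0.536,-0.115), top at 38 mm, seated. On to socket_22.

Request:
servo_tool(motion=[{"slide": [0.18,0,0],"rotation": [0,0,0],"jaw": -1},{"slide": [0.38,0,0],"rotation": [0,0,0],"jaw": -1},{"slide": [0.58,0.01,0],"rotation": [0,0,0],"jaw": -1},{"slide": [0.78,0.01,0],"rotation": [0,0,0],"jaw": -1},{"slide": [0.93,0.01,0],"rotation": [0,0,0],"jaw": -1},{"slide": [1,0.01,0],"rotation": [0,0,0],"jaw": -1}])

```text
time_s: 11.0
eef_pos: [0.588, 0.1311, 0.1353]
eef_rot: [-2.431, -1.988, 0.001]
contact_force: [-0.4, -0.8, -0.7]
opening: 0.0879
grasp_force: 0.0
```

Request:
servo_tool(motion=[{"slide": [0.1,0,0.04],"rotation": [0,0,0],"jaw": -1},{"slide": [0.1,0,0.04],"rotation": [0,0,0],"jaw": -1},{"slide": [0.1,0,0.04],"rotation": [0,0,0],"jaw": -1}])

```text
time_s: 11.38
eef_pos: [0.5933, 0.1503, 0.1261]
eef_rot: [2.437, 1.981, -0.003]
contact_force: [-0.3, -0.8, 0.1]
opening: 0.0882
grasp_force: 0.0
```

```bash
cat >> h.py <<'E'
def chk(ctrl,X,D,z0=0.):   # X: expected socket xy, height D; wrist view circle of its top
    c=ctrl.capture('wrist');W=world(c)
    H=W[(W[...,2]>z0+D-.007)&(W[...,2]<z0+D+.006)&(np.hypot(W[...,0]-X[0],W[...,1]-X[1])<.032)]
    if len(H)<15: print("few",len(H)); return
    (x,y),r=cv2.minEnclosingCircle(H[:,:2].astype(np.float32)); print("seen",len(H),round(x,4),round(y,4),"d",round(2*r,4),"top",np.percentile(H[:,2],97).round(4))
E
python3 -c "
from plant import ctrl
from h import *
go(ctrl.get_obs(),[.5952,.1536,.033]); chk(ctrl,[.5952,.1536],.038)
"
```

```text
t 11.38 tcp [0.5933 0.1503 0.1261] slide [0.015 0.005 0.372] rot [-0.001  0.003 -0.   ] F [-0.3 -0.8  0.1] open 0.0882 grip 0.0
seen 622 0.5966 0.1527 d 0.0312 top 0.0389
```

Request:
servo_tool(motion=[{"slide": [0.012,0.008,0.12],"rotation": [0,0,0],"jaw": -1},{"slide": [0.012,0.008,0.25],"rotation": [0,0,0],"jaw": -1},{"slide": [0.012,0.008,0.33],"rotation": [0,0,0],"jaw": -1},{"slide": [0.012,0.008,0.372],"rotation": [0,0,0],"jaw": -1},{"slide": [0.012,0.008,0.372],"rotation": [0,0,0],"jaw": -0.5},{"slide": [0.012,0.008,0.372],"rotation": [0,0,0],"jaw": 0}])

```text
time_s: 12.18
eef_pos: [0.5969, 0.1553, 0.0342]
eef_rot: [2.435, 1.984, 0.003]
contact_force: [-0.3, -0.0, 0.2]
opening: 0.0705
grasp_force: 0.0
```

Request:
servo_tool(motion=[{"slide": [0,0,0],"rotation": [0,0,0],"jaw": 0.3},{"slide": [0,0,0],"rotation": [0,0,0],"jaw": 1},{"slide": [0,0,0],"rotation": [0,0,0],"jaw": 1},{"slide": [0,0,0],"rotation": [0,0,0],"jaw": 1},{"slide": [0,0,0],"rotation": [0,0,0],"jaw": 1},{"slide": [0,0,0],"rotation": [0,0,0],"jaw": 1}])

```text
time_s: 12.92
eef_pos: [0.5963, 0.1553, 0.0333]
eef_rot: [2.435, 1.984, 0.0]
contact_force: [0.3, 0.2, 0.8]
opening: 0.0304
grasp_force: 20.0
```

Request:
servo_tool(motion=[{"slide": [0,0,-0.02],"rotation": [0,0,0],"jaw": 1},{"slide": [0,0,-0.08],"rotation": [0,0,0],"jaw": 1},{"slide": [0,0,-0.2],"rotation": [0,0,0],"jaw": 1},{"slide": [0,0,-0.32],"rotation": [0,0,0],"jaw": 1},{"slide": [-0.06,0,-0.4],"rotation": [0,0,0],"jaw": 1},{"slide": [-0.2,0,-0.4],"rotation": [0,0,0],"jaw": 1},{"slide": [-0.36,-0.01,-0.4],"rotation": [0,0,0],"jaw": 1},{"slide": [-0.5,-0.01,-0.4],"rotation": [0,0,0],"jaw": 1}])

```text
time_s: 13.92
eef_pos: [0.5672, 0.0304, 0.1337]
eef_rot: [2.437, 1.982, -0.002]
contact_force: [0.7, -0.6, -1.5]
opening: 0.0306
grasp_force: 20.0
```

Request:
servo_tool(motion=[{"slide": [-0.16,0,0],"rotation": [0,0,0],"jaw": 1},{"slide": [-0.32,0,0],"rotation": [0,0,0],"jaw": 1},{"slide": [-0.48,0,0],"rotation": [0,0,0],"jaw": 1},{"slide": [-0.64,-0.01,0],"rotation": [0,0,0],"jaw": 1},{"slide": [-0.78,-0.01,0],"rotation": [0,0,0],"jaw": 1},{"slide": [-0.84,-0.01,0],"rotation": [0,0,0],"jaw": 1},{"slide": [-0.84,-0.01,0],"rotation": [0,0,0],"jaw": 1},{"slide": [-0.84,-0.01,0],"rotation": [0,0,0],"jaw": 1}])

```text
time_s: 14.92
eef_pos: [0.5241, -0.1698, 0.1332]
eef_rot: [-2.432, -1.987, -0.002]
contact_force: [-0.8, 1.0, -1.2]
opening: 0.0307
grasp_force: 20.0
```

```bash
python3 -c "
from plant import ctrl
from h import *
go(ctrl.get_obs(),[.523,-.173,.0383])
"
```

```text
t 14.93 tcp [ 0.5241 -0.1698  0.1332] slide [-0.014 -0.002  0.38 ] rot [-0.    -0.002  0.006] F [-0.8  1.  -1.2] open 0.0307 grip 20.0
```

Request:
servo_tool(motion=[{"slide": [-0.008,0,0.12],"rotation": [0,0,0],"jaw": 1},{"slide": [-0.01,0,0.22],"rotation": [0,0,0],"jaw": 1},{"slide": [-0.01,0,0.3],"rotation": [0,0,0],"jaw": 1},{"slide": [-0.01,0,0.35],"rotation": [0,0,0],"jaw": 1},{"slide": [-0.01,0,0.367],"rotation": [0,0,0],"jaw": 1},{"slide": [-0.01,0,0.375],"rotation": [0,0,0],"jaw": 1},{"slide": [-0.01,0,0.38],"rotation": [0,0,0],"jaw": 1},{"slide": [-0.01,0,0.38],"rotation": [0,0,0],"jaw": 1}])

```text
time_s: 15.92
eef_pos: [0.5233, -0.1743, 0.0386]
eef_rot: [2.435, 1.984, 0.001]
contact_force: [0.3, 0.6, -1.0]
opening: 0.0301
grasp_force: 20.0
```

Request:
servo_tool(motion=[{"slide": [0,0,0.002],"rotation": [0,0,0],"jaw": 1},{"slide": [0,0,0.004],"rotation": [0,0,0],"jaw": 1},{"slide": [0,0,0.004],"rotation": [0,0,0],"jaw": 1}])

```text
time_s: 16.3
eef_pos: [0.5234, -0.1744, 0.0382]
eef_rot: [2.435, 1.984, 0.001]
contact_force: [-1.2, 1.3, 7.6]
opening: 0.0306
grasp_force: 20.0
```

Seated (7.6 N). Releasing, then up.

Request:
servo_tool(motion=[{"slide": [0,0,0],"rotation": [0,0,0],"jaw": 0.2},{"slide": [0,0,0],"rotation": [0,0,0],"jaw": -0.1},{"slide": [0,0,0],"rotation": [0,0,0],"jaw": -0.3},{"slide": [0,0,0],"rotation": [0,0,0],"jaw": -0.5},{"slide": [0,0,-0.08],"rotation": [0,0,0],"jaw": -1},{"slide": [0,0,-0.2],"rotation": [0,0,0],"jaw": -1},{"slide": [0,0,-0.35],"rotation": [0,0,0],"jaw": -1},{"slide": [0,0,-0.4],"rotation": [0,0,0],"jaw": -1}])

```text
time_s: 17.3
eef_pos: [0.5243, -0.1747, 0.1402]
eef_rot: [2.433, 1.982, 0.004]
contact_force: [-0.5, -0.6, 0.7]
opening: 0.0881
grasp_force: 0.0
```

```bash
python3 -c "
from plant import ctrl
from h import *
chk(ctrl,[.523,-.174],.038,.005); chk(ctrl,[.536,-.1155],.033,.005)
go(ctrl.get_obs(),[.4497,.1515,.13]);
"
```

```text
seen 571 0.5234 -0.1769 d 0.0312 top 0.0438
seen 418 0.5363 -0.1153 d 0.026 top 0.039
t 17.4 tcp [ 0.5239 -0.1745  0.1389] slide [ 1.217 -0.554  0.034] rot [0.004 0.    0.002] F [-0.1 -1.  -0.4] open 0.0882 grip 0.0
```

Both are upright and centred. On to socket_27.

Request:
servo_tool(motion=[{"slide": [0.16,-0.07,0],"rotation": [0,0,0],"jaw": -1},{"slide": [0.34,-0.15,0],"rotation": [0,0,0],"jaw": -1},{"slide": [0.52,-0.24,0],"rotation": [0,0,0],"jaw": -1},{"slide": [0.7,-0.32,0],"rotation": [0,0,0],"jaw": -1},{"slide": [0.88,-0.4,0],"rotation": [0,0,0],"jaw": -1},{"slide": [1,-0.46,0],"rotation": [0,0,0],"jaw": -1}])

```text
time_s: 18.15
eef_pos: [0.4596, 0.0962, 0.1361]
eef_rot: [-2.432, -1.987, 0.003]
contact_force: [-0.0, -0.1, 0.6]
opening: 0.0886
grasp_force: 0.0
```

Request:
servo_tool(motion=[{"slide": [0.15,-0.06,0.03],"rotation": [0,0,0],"jaw": -1},{"slide": [0.22,-0.095,0.03],"rotation": [0,0,0],"jaw": -1},{"slide": [0.22,-0.095,0.03],"rotation": [0,0,0],"jaw": -1},{"slide": [0.22,-0.095,0.03],"rotation": [0,0,0],"jaw": -1}])

```text
time_s: 18.65
eef_pos: [0.4488, 0.1511, 0.1293]
eef_rot: [2.436, 1.982, -0.002]
contact_force: [-0.7, -0.4, -0.6]
opening: 0.0881
grasp_force: 0.0
```

```bash
python3 -c "
from plant import ctrl
from h import *
chk(ctrl,[.4497,.1515],.044)
go(ctrl.get_obs(),[.4497,.1515,.035]);
"
```

```text
seen 834 0.4501 0.1507 d 0.0372 top 0.0448
t 18.7 tcp [0.4489 0.1509 0.1294] slide [0.004 0.003 0.378] rot [-0.     0.002 -0.   ] F [ 0.  -1.1 -0.5] open 0.0882 grip 0.0
```

Request:
servo_tool(motion=[{"slide": [0,0.004,0.12],"rotation": [0,0,0],"jaw": -1},{"slide": [0,0.004,0.25],"rotation": [0,0,0],"jaw": -1},{"slide": [0,0.004,0.33],"rotation": [0,0,0],"jaw": -1},{"slide": [0,0.004,0.378],"rotation": [0,0,0],"jaw": -1},{"slide": [0,0.004,0.378],"rotation": [0,0,0],"jaw": -0.5},{"slide": [0,0.004,0.378],"rotation": [0,0,0],"jaw": 0}], squeeze=25)

```text
time_s: 19.45
eef_pos: [0.4502, 0.1521, 0.0358]
eef_rot: [2.436, 1.983, 0.001]
contact_force: [0.3, -0.5, 0.6]
opening: 0.0704
grasp_force: 0.0
```

Request:
servo_tool(motion=[{"slide": [0,0,0],"rotation": [0,0,0],"jaw": 0.1},{"slide": [0,0,0],"rotation": [0,0,0],"jaw": 1},{"slide": [0,0,0],"rotation": [0,0,0],"jaw": 1},{"slide": [0,0,0],"rotation": [0,0,0],"jaw": 1},{"slide": [0,0,0],"rotation": [0,0,0],"jaw": 1},{"slide": [0,0,0],"rotation": [0,0,0],"jaw": 1}])

```text
time_s: 20.2
eef_pos: [0.45, 0.1523, 0.0354]
eef_rot: [2.435, 1.984, 0.001]
contact_force: [0.1, 0.4, 4.1]
opening: 0.0361
grasp_force: 25.0
```

Request:
servo_tool(motion=[{"slide": [0,0,-0.02],"rotation": [0,0,0],"jaw": 1},{"slide": [0,0,-0.08],"rotation": [0,0,0],"jaw": 1},{"slide": [0,0,-0.2],"rotation": [0,0,0],"jaw": 1},{"slide": [0,0,-0.32],"rotation": [0,0,0],"jaw": 1},{"slide": [-0.06,0.02,-0.42],"rotation": [0,0,0],"jaw": 1},{"slide": [-0.2,0.08,-0.44],"rotation": [0,0,0],"jaw": 1},{"slide": [-0.36,0.14,-0.44],"rotation": [0,0,0],"jaw": 1},{"slide": [-0.52,0.2,-0.44],"rotation": [0,0,0],"jaw": 1}])

```text
time_s: 21.2
eef_pos: [0.4724, 0.0137, 0.1462]
eef_rot: [2.435, 1.985, 0.001]
contact_force: [0.5, 0.3, -1.5]
opening: 0.0363
grasp_force: 25.0
```

Request:
servo_tool(motion=[{"slide": [-0.16,0.06,0],"rotation": [0,0,0],"jaw": 1},{"slide": [-0.32,0.12,0],"rotation": [0,0,0],"jaw": 1},{"slide": [-0.48,0.18,0],"rotation": [0,0,0],"jaw": 1},{"slide": [-0.64,0.24,0],"rotation": [0,0,0],"jaw": 1},{"slide": [-0.8,0.3,0],"rotation": [0,0,0],"jaw": 1},{"slide": [-0.9,0.34,0],"rotation": [0,0,0],"jaw": 1},{"slide": [-0.94,0.353,0],"rotation": [0,0,0],"jaw": 1},{"slide": [-0.94,0.353,0],"rotation": [0,0,0],"jaw": 1}])

```text
time_s: 22.2
eef_pos: [0.511, -0.2329, 0.1454]
eef_rot: [-2.435, -1.984, 0.0]
contact_force: [0.3, 0.5, -1.0]
opening: 0.0364
grasp_force: 25.0
```

```bash
python3 -c "
from plant import ctrl
from h import *
go(ctrl.get_obs(),[.511,-.2328,.0404])
"
```

```text
t 22.2 tcp [ 0.511  -0.2329  0.1454] slide [0.   0.   0.42] rot [-0.001 -0.     0.002] F [ 0.3  0.5 -1. ] open 0.0364 grip 25.0
```

Request:
servo_tool(motion=[{"slide": [0,0,0.14],"rotation": [0,0,0],"jaw": 1},{"slide": [0,0,0.26],"rotation": [0,0,0],"jaw": 1},{"slide": [0,0,0.34],"rotation": [0,0,0],"jaw": 1},{"slide": [0,0,0.39],"rotation": [0,0,0],"jaw": 1},{"slide": [0,0,0.408],"rotation": [0,0,0],"jaw": 1},{"slide": [0,0,0.415],"rotation": [0,0,0],"jaw": 1},{"slide": [0,0,0.419],"rotation": [0,0,0],"jaw": 1},{"slide": [0,0,0.419],"rotation": [0,0,0],"jaw": 1}])

```text
time_s: 23.2
eef_pos: [0.5117, -0.2332, 0.0409]
eef_rot: [2.435, 1.984, 0.001]
contact_force: [-0.2, 0.4, -1.9]
opening: 0.0365
grasp_force: 25.0
```

Request:
servo_tool(motion=[{"slide": [0,0,0.002],"rotation": [0,0,0],"jaw": 1},{"slide": [0,0,0.002],"rotation": [0,0,0],"jaw": 1}])

```text
time_s: 23.45
eef_pos: [0.5117, -0.2333, 0.0405]
eef_rot: [2.435, 1.984, 0.001]
contact_force: [-0.9, 0.2, 3.1]
opening: 0.0364
grasp_force: 25.0
```

Touching down (3 N). Releasing, rising, and heading for socket_32.

Request:
servo_tool(motion=[{"slide": [0,0,0],"rotation": [0,0,0],"jaw": 0.1},{"slide": [0,0,0],"rotation": [0,0,0],"jaw": -0.2},{"slide": [0,0,0],"rotation": [0,0,0],"jaw": -0.4},{"slide": [0,0,0],"rotation": [0,0,0],"jaw": -0.6},{"slide": [0,0,-0.08],"rotation": [0,0,0],"jaw": -1},{"slide": [0,0,-0.2],"rotation": [0,0,0],"jaw": -1},{"slide": [0,0,-0.35],"rotation": [0,0,0],"jaw": -1},{"slide": [0,0,-0.4],"rotation": [0,0,0],"jaw": -1}])

```text
time_s: 24.45
eef_pos: [0.5127, -0.2337, 0.143]
eef_rot: [2.433, 1.982, 0.004]
contact_force: [-0.6, 0.4, -0.3]
opening: 0.0879
grasp_force: 0.0
```

```bash
python3 -c "
from plant import ctrl
from h import *
chk(ctrl,[.511,-.2328],.044,.005)
go(ctrl.get_obs(),[.5985,.348,.14]);
"
```

```text
seen 765 0.5118 -0.2348 d 0.0372 top 0.0498
t 24.5 tcp [ 0.5128 -0.2338  0.1433] slide [ 2.348 -0.135  0.011] rot [0.006 0.001 0.002] F [0.1 0.2 0.2] open 0.0877 grip 0.0
```

Request:
servo_tool(motion=[{"slide": [0.16,-0.01,0],"rotation": [0,0,0],"jaw": -1},{"slide": [0.34,-0.02,0],"rotation": [0,0,0],"jaw": -1},{"slide": [0.52,-0.03,0],"rotation": [0,0,0],"jaw": -1},{"slide": [0.7,-0.04,0],"rotation": [0,0,0],"jaw": -1},{"slide": [0.88,-0.05,0],"rotation": [0,0,0],"jaw": -1},{"slide": [1,-0.06,0],"rotation": [0,0,0],"jaw": -1}])

```text
time_s: 25.25
eef_pos: [0.5469, 0.0176, 0.1392]
eef_rot: [-2.432, -1.987, 0.001]
contact_force: [0.4, -1.1, 0.4]
opening: 0.0881
grasp_force: 0.0
```

Request:
servo_tool(motion=[{"slide": [0.18,-0.01,0],"rotation": [0,0,0],"jaw": -1},{"slide": [0.36,-0.02,0],"rotation": [0,0,0],"jaw": -1},{"slide": [0.54,-0.03,0],"rotation": [0,0,0],"jaw": -1},{"slide": [0.72,-0.04,0],"rotation": [0,0,0],"jaw": -1},{"slide": [0.9,-0.05,0],"rotation": [0,0,0],"jaw": -1},{"slide": [1,-0.06,0],"rotation": [0,0,0],"jaw": -1}])

```text
time_s: 26.0
eef_pos: [0.5822, 0.266, 0.1389]
eef_rot: [-2.431, -1.987, 0.001]
contact_force: [-0.0, -0.5, -0.2]
opening: 0.0884
grasp_force: 0.0
```

Request:
servo_tool(motion=[{"slide": [0.15,-0.01,0],"rotation": [0,0,0],"jaw": -1},{"slide": [0.28,-0.015,0],"rotation": [0,0,0],"jaw": -1},{"slide": [0.345,-0.015,0],"rotation": [0,0,0],"jaw": -1},{"slide": [0.345,-0.015,0],"rotation": [0,0,0],"jaw": -1},{"slide": [0.345,-0.015,0],"rotation": [0,0,0],"jaw": -1}])

```text
time_s: 26.62
eef_pos: [0.5966, 0.3462, 0.1393]
eef_rot: [2.436, 1.983, -0.003]
contact_force: [-1.1, -0.4, -0.0]
opening: 0.0882
grasp_force: 0.0
```

```bash
python3 -c "
from plant import ctrl
from h import *
chk(ctrl,[.5985,.348],.050)
go(ctrl.get_obs(),[.5985,.348,.038]);
"
```

```text
seen 1010 0.5991 0.3476 d 0.0431 top 0.0508
t 26.68 tcp [0.5968 0.346  0.1396] slide [0.01  0.005 0.406] rot [-0.001  0.002  0.001] F [-0.  -0.6 -0.1] open 0.088 grip 0.0
```

Request:
servo_tool(motion=[{"slide": [0.006,0.006,0.12],"rotation": [0,0,0],"jaw": -1},{"slide": [0.006,0.006,0.25],"rotation": [0,0,0],"jaw": -1},{"slide": [0.006,0.006,0.35],"rotation": [0,0,0],"jaw": -1},{"slide": [0.006,0.006,0.405],"rotation": [0,0,0],"jaw": -1},{"slide": [0.006,0.006,0.405],"rotation": [0,0,0],"jaw": -0.6},{"slide": [0.006,0.006,0.405],"rotation": [0,0,0],"jaw": -0.2}], squeeze=32)

```text
time_s: 27.42
eef_pos: [0.5995, 0.3491, 0.0399]
eef_rot: [2.435, 1.984, 0.003]
contact_force: [0.2, -0.4, 0.8]
opening: 0.0703
grasp_force: 0.0
```

Request:
servo_tool(motion=[{"slide": [0,0,0],"rotation": [0,0,0],"jaw": 0},{"slide": [0,0,0],"rotation": [0,0,0],"jaw": 1},{"slide": [0,0,0],"rotation": [0,0,0],"jaw": 1},{"slide": [0,0,0],"rotation": [0,0,0],"jaw": 1},{"slide": [0,0,0],"rotation": [0,0,0],"jaw": 1},{"slide": [0,0,0],"rotation": [0,0,0],"jaw": 1}])

```text
time_s: 28.18
eef_pos: [0.5989, 0.3492, 0.0392]
eef_rot: [2.435, 1.984, 0.001]
contact_force: [0.2, -1.4, 4.5]
opening: 0.0425
grasp_force: 32.0
```

Gripped (42.5 mm). Lifting and carrying to yellow.

Request:
servo_tool(motion=[{"slide": [0,0,-0.02],"rotation": [0,0,0],"jaw": 1},{"slide": [0,0,-0.08],"rotation": [0,0,0],"jaw": 1},{"slide": [0,0,-0.2],"rotation": [0,0,0],"jaw": 1},{"slide": [0,0,-0.32],"rotation": [0,0,0],"jaw": 1},{"slide": [-0.06,0,-0.42],"rotation": [0,0,0],"jaw": 1},{"slide": [-0.2,0.01,-0.48],"rotation": [0,0,0],"jaw": 1},{"slide": [-0.36,0.02,-0.48],"rotation": [0,0,0],"jaw": 1},{"slide": [-0.52,0.03,-0.48],"rotation": [0,0,0],"jaw": 1}])

```text
time_s: 29.18
eef_pos: [0.5795, 0.219, 0.1597]
eef_rot: [2.435, 1.985, 0.001]
contact_force: [0.7, 0.0, -2.0]
opening: 0.0422
grasp_force: 32.0
```

Request:
servo_tool(motion=[{"slide": [-0.16,0.01,0],"rotation": [0,0,0],"jaw": 1},{"slide": [-0.32,0.02,0],"rotation": [0,0,0],"jaw": 1},{"slide": [-0.48,0.03,0],"rotation": [0,0,0],"jaw": 1},{"slide": [-0.64,0.04,0],"rotation": [0,0,0],"jaw": 1},{"slide": [-0.8,0.05,0],"rotation": [0,0,0],"jaw": 1},{"slide": [-0.96,0.05,0],"rotation": [0,0,0],"jaw": 1}])

```text
time_s: 29.92
eef_pos: [0.5435, -0.0188, 0.1594]
eef_rot: [2.435, 1.984, 0.001]
contact_force: [0.2, 0.2, -2.3]
opening: 0.0424
grasp_force: 32.0
```

Request:
servo_tool(motion=[{"slide": [-0.16,0.01,0],"rotation": [0,0,0],"jaw": 1},{"slide": [-0.32,0.02,0],"rotation": [0,0,0],"jaw": 1},{"slide": [-0.48,0.03,0],"rotation": [0,0,0],"jaw": 1},{"slide": [-0.64,0.04,0],"rotation": [0,0,0],"jaw": 1},{"slide": [-0.8,0.05,0],"rotation": [0,0,0],"jaw": 1},{"slide": [-0.96,0.05,0],"rotation": [0,0,0],"jaw": 1},{"slide": [-0.96,0.05,0],"rotation": [0,0,0],"jaw": 1}])

```text
time_s: 30.8
eef_pos: [0.5055, -0.2601, 0.1594]
eef_rot: [2.441, 1.974, -0.004]
contact_force: [-1.7, 0.8, -1.8]
opening: 0.0419
grasp_force: 32.0
```

```bash
python3 -c "
from plant import ctrl
from h import *
go(ctrl.get_obs(),[.499,-.2916,.0443])
"
```

```text
t 30.8 tcp [ 0.5055 -0.2601  0.1594] slide [-0.127  0.001  0.461] rot [ 0.001  0.005 -0.007] F [-1.7  0.8 -1.8] open 0.0419 grip 32.0
```

Request:
servo_tool(motion=[{"slide": [-0.08,0,0.05],"rotation": [0,0,0],"jaw": 1},{"slide": [-0.125,0,0.15],"rotation": [0,0,0],"jaw": 1},{"slide": [-0.125,0,0.25],"rotation": [0,0,0],"jaw": 1},{"slide": [-0.125,0,0.32],"rotation": [0,0,0],"jaw": 1},{"slide": [-0.125,0,0.34],"rotation": [0,0,0],"jaw": 1},{"slide": [-0.125,0,0.34],"rotation": [0,0,0],"jaw": 1}])

```text
time_s: 31.55
eef_pos: [0.5012, -0.2854, 0.0737]
eef_rot: [-2.435, -1.985, -0.0]
contact_force: [-0.5, -0.4, -2.2]
opening: 0.0421
grasp_force: 32.0
```

```bash
python3 -c "
from plant import ctrl
from h import *
go(ctrl.get_obs(),[.499,-.2916,.0443])
"
```

```text
t 31.55 tcp [ 0.5012 -0.2854  0.0737] slide [-0.026 -0.003  0.117] rot [ 0.    -0.     0.003] F [-0.5 -0.4 -2.2] open 0.0421 grip 32.0
```

Request:
servo_tool(motion=[{"slide": [-0.02,0,0],"rotation": [0,0,0],"jaw": 1},{"slide": [-0.02,0,0.03],"rotation": [0,0,0],"jaw": 1},{"slide": [-0.02,0,0.07],"rotation": [0,0,0],"jaw": 1},{"slide": [-0.02,0,0.095],"rotation": [0,0,0],"jaw": 1},{"slide": [-0.02,0,0.107],"rotation": [0,0,0],"jaw": 1},{"slide": [-0.02,0,0.113],"rotation": [0,0,0],"jaw": 1},{"slide": [-0.02,0,0.116],"rotation": [0,0,0],"jaw": 1},{"slide": [-0.02,0,0.116],"rotation": [0,0,0],"jaw": 1}])

```text
time_s: 32.55
eef_pos: [0.5, -0.2905, 0.0448]
eef_rot: [2.435, 1.984, 0.0]
contact_force: [-1.0, 0.5, -2.8]
opening: 0.0424
grasp_force: 32.0
```

Request:
servo_tool(motion=[{"slide": [0,0,0.002],"rotation": [0,0,0],"jaw": 1},{"slide": [0,0,0.002],"rotation": [0,0,0],"jaw": 1}])

```text
time_s: 32.8
eef_pos: [0.4999, -0.2905, 0.0442]
eef_rot: [2.435, 1.984, 0.0]
contact_force: [-0.8, -0.4, -2.7]
opening: 0.0422
grasp_force: 32.0
```

Request:
servo_tool(motion=[{"slide": [0,0,0.002],"rotation": [0,0,0],"jaw": 1},{"slide": [0,0,0.004],"rotation": [0,0,0],"jaw": 1},{"slide": [0,0,0.004],"rotation": [0,0,0],"jaw": 1}])

```text
time_s: 33.17
eef_pos: [0.5, -0.2905, 0.0441]
eef_rot: [2.435, 1.984, 0.0]
contact_force: [-1.9, 1.0, 6.6]
opening: 0.0426
grasp_force: 32.0
```

Seated. Releasing, then up and away.

Request:
servo_tool(motion=[{"slide": [0,0,0],"rotation": [0,0,0],"jaw": 0},{"slide": [0,0,0],"rotation": [0,0,0],"jaw": -0.3},{"slide": [0,0,0],"rotation": [0,0,0],"jaw": -0.6},{"slide": [0,0,0],"rotation": [0,0,0],"jaw": -1},{"slide": [0,0,-0.08],"rotation": [0,0,0],"jaw": -1},{"slide": [0,0,-0.2],"rotation": [0,0,0],"jaw": -1},{"slide": [0,0,-0.35],"rotation": [0,0,0],"jaw": -1},{"slide": [0,0,-0.44],"rotation": [0,0,0],"jaw": -1}])

```text
time_s: 34.17
eef_pos: [0.5006, -0.2909, 0.1563]
eef_rot: [2.433, 1.982, 0.002]
contact_force: [0.8, -0.3, -0.0]
opening: 0.0882
grasp_force: 0.0
```

Request:
servo_tool(motion=[{"slide": [-0.1,0,-0.08],"rotation": [0,0,0],"jaw": -1},{"slide": [-0.3,0,-0.16],"rotation": [0,0,0],"jaw": -1},{"slide": [-0.45,0,-0.2],"rotation": [0,0,0],"jaw": -1},{"slide": [-0.5,0,-0.2],"rotation": [0,0,0],"jaw": -1},{"slide": [-0.5,0,-0.2],"rotation": [0,0,0],"jaw": -1},{"slide": [-0.5,0,-0.2],"rotation": [0,0,0],"jaw": -1}])

```text
time_s: 34.92
eef_pos: [0.4754, -0.4102, 0.2026]
eef_rot: [-2.431, -1.986, -0.002]
contact_force: [-0.4, 0.1, -1.0]
opening: 0.088
grasp_force: 0.0
```

```bash
python3 -c "
from plant import ctrl
from h import *
go(ctrl.get_obs(),[.499,-.2916,.0443])
for x,d in [((.548,-.0535),.028),((.536,-.1152),.033),((.523,-.177),.038),((.512,-.235),.044),((.5,-.292),.05)]: chk(ctrl,x,d,.005)
c=ctrl.capture('side');W=world(c)
cv2.imwrite('pics/s2.png',cv2.resize(c['img'][90:220,210:420,::-1],None,fx=3.8,fy=3.8))
print(ctrl.look_for('side','jar')[:1])
"
```

```text
t 34.92 tcp [ 0.4754 -0.4102  0.2026] slide [ 0.482 -0.001  0.635] rot [-0.001 -0.003  0.006] F [-0.4  0.1 -1. ] open 0.088 grip 0.0
few 0
few 0
few 0
seen 56 0.5089 -0.2509 d 0.0174 top 0.0487
seen 880 0.5002 -0.2922 d 0.0431 top 0.056
[{'bbox': [225.0, 177.4, 253.6, 212.4], 'conf': 0.58}]
```

View pics/s2.png

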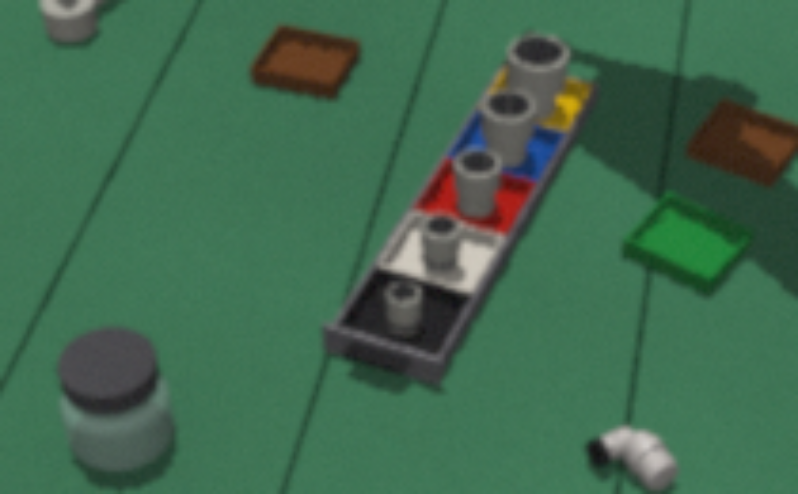

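The picture shows all five sockets upright, hex ends up, stepping in size from black to yellow. The jar and the smallest socket haven't moved. Handing in.

```bash
python3 -c "
from plant import ctrl
print(ctrl.hand_in())"
```

```text
the job is handed in; nothing more can be done
None
```

I handed the job in at about 35 s of the 96 s allowed: the 18, 22, 27 and 32 mm sockets stand upright, hex end up, in the white, red, blue and yellow cups in that order from the black one, and the smallest socket and the jar look unmoved in the last picture; no verdict came back.

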